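# Rehang the glare screen on a bench burner

## Robot

A 7-joint arm with a two-finger parallel gripper is mounted at the origin on the work surface. World frame = base frame: x ahead of the robot, y to its left, z up, the work surface at z = 0. Lengths are in m, angles in rad, forces in N, time in s.
With the tool pointing down it reaches from about 0.4 to 0.85 m from the base axis. Payload 10.4 kg.
Tool frame: the origin (TCP) lies on the centre line of the jaws, within the pads' length; the fingertips stand 25 mm ahead of it and the grasp point (between the pads) lies 6 mm ahead of it (r.tips_ahead is the distance from the TCP to the fingertips, in m); z points along the fingers, y is the line along which they close (so a half turn about z gives the same grasp; the last joint's range is limited). The gripper opens to 85 mm and grips with 20 to 120 N. Pads are 22 mm wide; open, the fingers measure 114 mm over their backs; the gripper's body (76 mm by 85 mm) begins 54 mm behind the grasp point. The pads swing forward as they close: fully open they stand 13 mm farther back than shut.
Start: joints at [-1.345, 0.332, -0.065, 1.46, 0.022, 1.35, -0.088], TCP at [0.154, 0.606, 0.256] pointing down, gripper open.
Joint ranges: [-2.6, 2.6], [-0.5, 2.12], [-1.47, 1.34], [0.16, 2.42], [-1.27, 4.41], [0.06, 2.06], [-2.6, 2.6]. Speed limits (rad/s): [2.22, 2.22, 2.79, 2.79, 3.14, 3.14, 3.14].

## Interface

Orientations are given as a unit quaternion [w, x, y, z].
In Python, from cell import r gives the robot as it stands.
- The arm moves only by the tool send_rows, never from a script. Its argument "plan" is a list of rows, each a list of 7 numbers: the closure in counts, from 0 (fully open) to 255 (shut), then the shift along the tool's x, y, z in cm, then the turn, a rotation vector about the tool's x, y, z in rad. A call has 1 to 10 rows; each row is the pose to reach, as a shift and turn from the pose commanded when the call began, along the tool's axes at that moment; what a row does not reach only later rows make up. A row lasts 1/8 s, in which the tool goes at most 62.5 mm and 10.7 degrees, less where a joint would pass 70% of its speed; a pose out of reach is approached as far as the arm can. A call with a gripper value outside its range is refused whole. The fingers move at their own pace and stop on an object; "grip_force" is the grip in N (left out, the last holds). Time passes only in rows, so rows that repeat a pose let the fingers close. It gives the time, the measured TCP pose, the force, the opening and the grip force at its end, in the units of the state.
- r.get_state(): the state, without advancing time (a new reading comes with each control period).
- r.read_camera(name): name is "scene" or "top" or "wrist"; returns a dict with "color" (420x560x3 uint8, red, green, blue), "fx", "fy", "cx", "cy" (pixels), "k1" (the pictures are not rectified: a ray, as slopes to the right and down, at radius r is drawn at 1 + k1 r^2 times it, then the intrinsics apply), "cam_to_world" (4x4, takes a point from camera to world coordinates). Camera axes: x right, y down, z forward; pixel columns grow to the right and rows downward; lengths in m; the calibration is good to about 2 mm. A picture is of the moment at which its call begins. There is no depth.
- r.hand_in(): hands the job in; it is judged then, once.
The state is a dict: "t": time; "qpos": joint angles; "dq": joint speeds; "joint_efforts": joint torques, N m; "position": TCP position; "tcp_rot": TCP orientation; "contact_force": force on the tool from outside, world axes, zero at the start; "moment": the same for the moment, N m; "finger_gap": finger opening in m; "grasp_force": force on a finger pad.
Only numpy, scipy, OpenCV 4.12 (cv2) and the standard library are available. Lean on these libraries where they do the work, as an engineer would, in place of code of your own. Each camera call takes 0.05 s, during which the arm holds its last target. There are 200 camera calls.

## Task

The glass-blowing burner's small framed glare screen is off its hinge and parked upright in the wooden rack. Lift it out, lower both its hinge knuckles together onto the two upright hinge pins of the burner stand until it sits fully home, then swing it shut against the rubber stop, under the keeper lip, and let go. Handle it gently: never force or drop it on the pins (keep pressing force on the stand under about 40 N), and do not disturb the other things on the bench.

Things in the scene. Friction and masses are not known exactly. Their poses are not given: they have to be found in the camera images.
- leaf: Glare screen (leaf): upright aluminium frame with dark pane, 120 wide x 150 high x 8 mm thick, 0.25 to 0.4 kg. Origin: middle of its bottom edge; x along its width (hinge edge at -x), y normal to the pane, z up. Stands in one of the rack's grooves at the start. Once hung it turns freely, stays where left and sags up to 2 degrees.
- knuckle (a point): On the leaf's hinge axis, at the underside of its lower knuckle (leaf x -72, y 0, z 25 mm); axes as the leaf's. Two steel knuckles (tubes, 20 mm outside, 12 mm bore, 20 mm tall) share this axis, parallel to leaf z: one at leaf z 25 to 45, the other at 128 to 148 mm.
- tab (a point): Place to grip, near the middle of the tab on the leaf's top edge (leaf x -10, y 0, z 172 mm); fingers close along leaf y. The tab is 30 mm wide (x), 12 mm thick (y), from leaf z 150 to 190 mm.
- stand: Burner stand, fixed: base 190 x 220 x 12 mm, brass burner at the back. Origin on the base's underside; front faces its -x, z up. Hinge plate at y 15 to 105 mm, front face x = 6, top z = 125. A carriage bolted on its front holds two arms (16 mm wide) reaching to -x, each ending in an upright pin. With the leaf home its bottom edge is at z = 35, the tab's top at z = 225 mm.
- hinge_mid (a point): On the stand (x -35, y 60, z 60 mm; axes as stand's). Both pins stand on one vertical axis at stand x = -35, but the carriage is bolted at an unmeasured place along a slot: pin axis anywhere from 18 mm to -y to 18 mm to +y of this point; look or feel. It does not move.
- pin_base (a point): On the stand (x -35, y 60, z 60 mm, same point as hinge_mid), the lower shoulder's height. Each pin: diameter 9.6 mm, 18 mm tall, tip chamfer 1 mm, on an 18 mm wide shoulder where the knuckle rests when home. Shoulders at stand z = 60 and 163 mm, pin tips at 78 and 181.
- stop (a point): Middle of the rubber stop pad's face on the stand's strike post (stand x -31, y -72.5, z 120 mm); pad 55 mm wide (y), 30 mm high. Shut, the leaf points from the pins to the stand's -y and its back face lies on this pad.
- lip (a point): Middle of the keeper lip's underside (stand x -4, y -72.5, z 192 mm); the lip is 68 (x) x 55 (y) x 8 mm and overhangs the shut leaf's outer top corner with 7 mm gap, so the leaf cannot be lowered while shut: hang it swung open towards -x, then swing it under the lip.
- rack: Fixed wooden rack, 150 x 130 mm, 10 mm base, origin under its middle. Two upright grooves along its x, at y = -40 and +40 mm, 10.4 mm wide, 100 mm long, walls up to z = 32 mm; the leaf's bottom edge rests at z = 10 mm.
- blank: A plain aluminium plate without knuckles or tab, 120 x 8 x 75 mm high, loose in the rack's other groove: leave it alone. Origin: middle of its bottom edge.
- sponge: Loose yellow block 90 x 60 x 35 mm, origin under its middle; leave alone.
- jar: Loose amber jar, 60 mm diameter, 90 mm high, origin under its middle; leave alone.
- pick: Loose hand pick 170 mm long lying on the bench; leave alone.
- beaker: Loose glass beaker 70 mm diameter, 85 mm high, origin under its middle; leave alone.
- graphite: Loose black graphite disc 60 mm diameter, 25 mm high, origin under its middle; leave alone.
- stopper: Loose cork stopper, 48 mm diameter at the top, 40 mm high, origin under its middle; leave alone.

How it is judged:
By the outcome, as a careful person would: the job done as asked, in the order asked, and still so for the second after the job is handed in, with the robot touching nothing.
It also fails if it takes over 64 s, if anything falls off the work surface, if the arm or the gripper's body presses on something with over 40 N, if the wrist force passes 120 N, or if a joint passes its speed limit or range.

## Working session

There is one attempt and no reset: what is moved stays moved. The work goes in short steps, Python scripts to look and compute and a tool call to move; the robot and the scene stay as the last step left them, time stands still between calls to the robot, and variables do not carry over. Pictures are saved under pics/ and viewed, at most 10 in all, crops included, and the job is handed in when it is done.

Besides the shell and the picture viewer there is one more tool, called as name([rows], argument=value, ...), one row to a line, values as JSON. send_rows: Moves the arm, as the interface text tells. Its arguments: {"type":"object","properties":{"plan":{"type":"array","items":{"type":"array","items":{"type":"number"}}},"grip_force":{"type":"number"}},"required":["plan"]}

```bash
mkdir -p pics; ls
python3 - <<'E'
from cell import r
import cv2, numpy as np
for n in ("scene","top"):
    c=r.read_camera(n); cv2.imwrite(f"pics/{n}0.png",cv2.resize(c["color"][:,:,::-1],(800,600)))
    print(n,c["fx"],c["fy"],c["cx"],c["cy"],c["k1"],np.round(c["cam_to_world"],3).tolist())
s=r.get_state();print({k:np.round(v,3).tolist() for k,v in s.items()}, r.tips_ahead)
E
```

```text
pics
scene 455.7641928235137 455.7641928235137 282.0501803825985 208.82853097477516 -0.09921935180434853 [[0.45, 0.678, -0.581, 1.26], [0.893, -0.345, 0.289, -0.34], [-0.004, -0.649, -0.76, 1.028], [0.0, 0.0, 0.0, 1.0]]
top 505.45371118248715 505.45371118248715 286.4652385979314 210.72163013341424 0.06631965845528677 [[-0.023, -0.983, 0.184, 0.33], [-1.0, 0.024, 0.003, -0.004], [-0.007, -0.184, -0.983, 1.418], [0.0, 0.0, 0.0, 1.0]]
{'t': 0.1, 'qpos': [-1.345, 0.333, -0.065, 1.461, 0.022, 1.35, -0.088], 'dq': [0.001, -0.0, 0.0, -0.004, 0.001, -0.001, -0.001], 'joint_efforts': [0.001, -62.675, 0.049, -39.242, 0.016, 0.007, 0.0], 'position': [0.154, 0.605, 0.256], 'tcp_rot': [-0.0, 0.124, 0.992, -0.001], 'contact_force': [-0.632, 0.163, 0.168], 'moment': [0.043, 0.01, -0.005], 'grasp_force': 0.0, 'finger_gap': 0.085} 0.025
```

View pics/scene0.png

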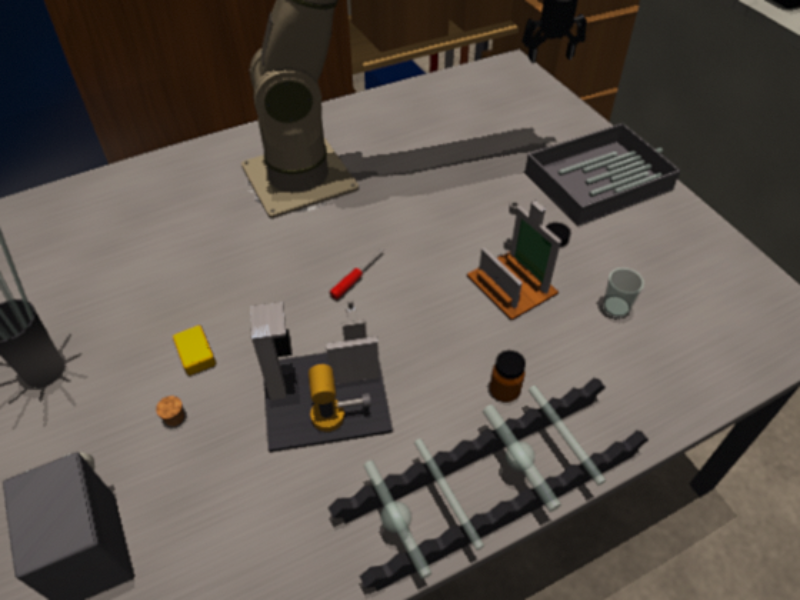

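View pics/top0.png

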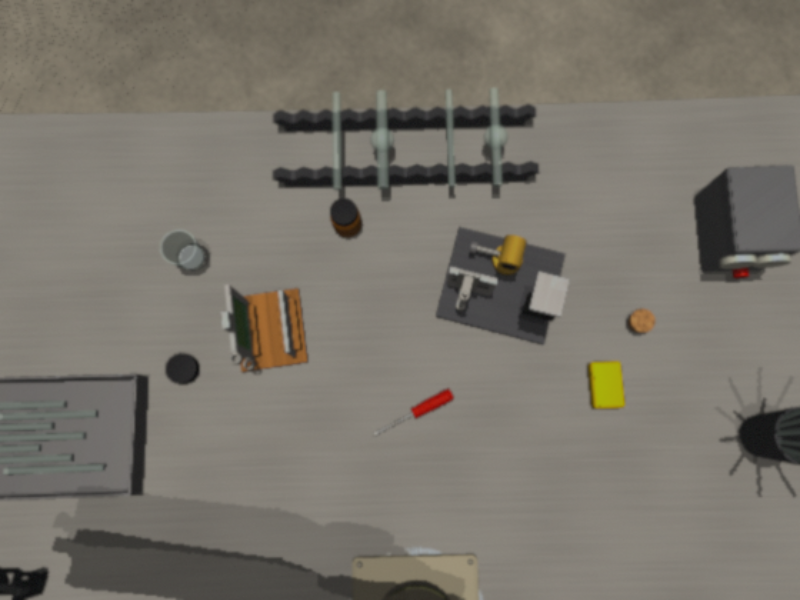

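```bash
cat > h.py <<'E'
import numpy as np, cv2
from scipy.spatial.transform import Rotation as R
def dist(c): return np.array([c["k1"],0,0,0.])
def K(c): return np.array([[c["fx"],0,c["cx"]],[0,c["fy"],c["cy"]],[0,0,1.]])
def proj(c,P):
    T=np.linalg.inv(c["cam_to_world"]); rv=cv2.Rodrigues(T[:3,:3].copy())[0]
    return cv2.projectPoints(np.atleast_2d(P).astype(float),rv,T[:3,3],K(c),dist(c))[0][:,0]
def plane(c,uv,z):
    q=cv2.undistortPoints(np.array(uv,float).reshape(-1,1,2),K(c),dist(c))[:,0]
    d=np.c_[q,np.ones(len(q))]@c["cam_to_world"][:3,:3].T; o=c["cam_to_world"][:3,3]
    return o+d*((z-o[2])/d[:,2])[:,None]
def crop(c,x,y,w,h,W,H): return cv2.resize(np.ascontiguousarray(c["color"][y:y+h,x:x+w,::-1]),(W,H),interpolation=cv2.INTER_CUBIC)
def pose(x,y,yaw): 
    T=np.eye(4);T[:3,:3]=R.from_euler("z",yaw).as_matrix();T[:2,3]=x,y;return T
def tf(T,P): return np.atleast_2d(P)@T[:3,:3].T+T[:3,3]
E
python3 - <<'E'
from cell import r
from h import *
import pickle
t=r.read_camera("top");s=r.read_camera("scene");pickle.dump((t,s),open("c0.pkl","wb"))
im=np.vstack([np.hstack([crop(t,285,150,133,100,400,300),crop(t,140,190,100,75,400,300)]),np.hstack([crop(s,150,200,160,120,400,300),crop(s,310,135,120,90,400,300)])])
cv2.imwrite("pics/crops.png",im)
p=plane(t,np.array([[460,228],[565,253],[545,343],[437,317]])*.7,.012);print(p.round(3),np.linalg.norm(np.roll(p,-1,0)-p,axis=1))
E
```

```text
[[ 0.74  -0.106  0.012]
 [ 0.683 -0.314  0.012]
 [ 0.503 -0.264  0.012]
 [ 0.559 -0.055  0.012]] [0.21508391 0.18655081 0.21652284 0.18788719]
```

View pics/crops.png

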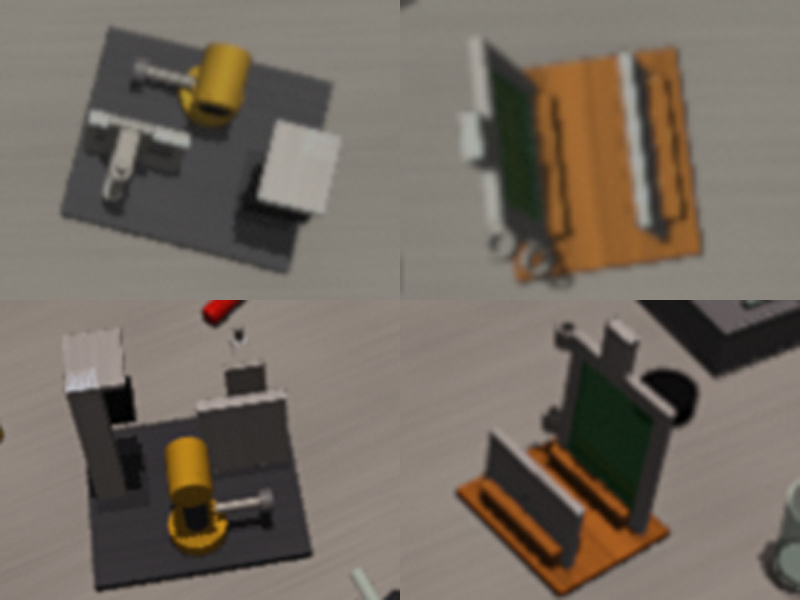

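```bash
cat > fit.py <<'E'
from h import *
import pickle
from scipy.optimize import least_squares
t,s=pickle.load(open("c0.pkl","rb"))
A=lambda p:np.array(p,float)/(400/133,3)+[285,150]
B=lambda p:(np.array(p,float)-[400,0])/4+[140,190]
C=lambda p:(np.array(p,float)-[0,300])/2.5+[150,200]
D=lambda p:(np.array(p,float)-[400,300])/(10/3)+[310,135]
def fit(obs,x0,free=None):
    def f(x):
        e=[]
        for c,P,uv in obs:
            P=np.array([p(x) if callable(p) else p for p in P]) if isinstance(P,list) else P
            e.append((proj(c,tf(pose(*x[:3]),P))-uv).ravel())
        return np.concatenate(e)
    o=least_squares(f,x0,loss="soft_l1",f_scale=1.);return o.x,f(o.x).reshape(-1,2)
bx=lambda x:[[x[4]+.095,.11,.012],[x[4]+.095,-.11,.012],[x[4]-.095,-.11,.012],[x[4]-.095,.11,.012]]
obs=[(t,[(lambda x,i=i:bx(x)[i]) for i in range(4)],A([[109,28],[332,84],[288,272],[62,215]])),
 (t,[[.03,-.045,.2],[.03,-.1,.2],[-.038,-.1,.2],[-.038,-.045,.2]],A([[277,121],[342,137],[322,214],[258,195]])),
 (t,[[.006,.105,.125],[.006,.015,.125]],A([[88,122],[188,147]])),
 (t,[lambda x:[-.035,.06+x[3],.181]],A([[116,184]])),
 (s,[lambda x:[-.035,.06+x[3],.181]],C([[238,333]])),
 (s,[lambda x:bx(x)[0],lambda x:bx(x)[1]],C([[312,553],[98,585]])),
 (s,[[.03,-.045,.2],[.03,-.1,.2]],C([[125,385],[68,388]]))]
x,e=fit(obs,[.62,-.18,-.27,0,0.]);print("stand",x.round(4));print(e.round(1).tolist())
obs=[(t,[[-.072,0,.158],[-.072,0,.055],[.005,0,.2],[-.025,0,.2],[.06,0,.16]],B([[500,243],[540,259],[472,116],[477,164],[478,40]])),
 (s,[[-.072,0,.158],[.06,-.004,.16],[.005,0,.2],[-.025,0,.2]],D([[565,331],[672,414],[630,345],[607,326]]))]
x,e=fit(obs,[.55,.29,0]);print("leaf",x.round(4));print(e.round(1).tolist())
E
python3 fit.py
```

```text
stand [ 0.5884 -0.1732 -0.2818  0.0082  0.0344]
[[-0.3, -0.8], [0.5, -0.7], [0.2, 0.6], [-1.1, -0.3], [-0.3, -0.6], [0.1, -0.4], [0.6, 0.4], [-0.3, 1.0], [-0.4, -0.1], [-0.1, 0.2], [1.6, -6.6], [0.5, -3.5], [0.6, -1.5], [-1.4, -0.0], [0.2, -1.5], [-1.0, 0.8]]
leaf [0.5421 0.3121 0.1397]
[[0.8, 0.1], [0.0, 0.1], [-0.1, -1.0], [0.0, -1.0], [-0.1, -0.5], [-0.3, -1.7], [-1.5, -0.0], [0.7, -2.1], [0.2, -2.4]]
```

send_rows([
  [0,-5,-2,-4,0,0,-0.1],
  [0,-43.9,-19.3,-5,0,0,-0.39],
  [0,-43.9,-19.3,-5,0,0,-0.39],
  [0,-43.9,-19.3,-5,0,0,-0.39],
  [0,-43.9,-19.3,-5,0,0,-0.39],
  [0,-43.9,-19.3,-5,0,0,-0.39],
  [0,-43.9,-19.3,-5,0,0,-0.39],
  [0,-43.9,-19.3,-5,0,0,-0.39],
  [0,-43.9,-19.3,-5,0,0,-0.39],
  [0,-43.9,-19.3,-5,0,0,-0.39],
])

```text
t: 1.45
position: [0.5316, 0.3109, 0.306]
tcp_rot: [-0.0, -0.071, 0.998, 0.0]
contact_force: [0.6, 0.4, -0.7]
finger_gap: 0.0855
grasp_force: 0.0
```

```bash
cat >> h.py <<'E'
def go(r,x,y,z,yy):
    "shift (cm) and turn to TCP x,y,z, tool down, tool y at world yaw yy"
    s=r.get_state(); q=np.array(s["tcp_rot"]);M=R.from_quat(q[[1,2,3,0]])
    ty=np.array([np.cos(yy),np.sin(yy),0]);tz=np.array([0,0,-1.]);G=R.from_matrix(np.c_[np.cross(ty,tz),ty,tz])
    print("go cm",(M.inv().apply(np.array([x,y,z])-s["position"])*100).round(2),"turn",(M.inv()*G).as_rotvec().round(3))
def st(r):
    s=r.get_state();y=R.from_quat(np.array(s["tcp_rot"])[[1,2,3,0]]).as_matrix()[:,1]
    print("t",s["t"],"pos",np.round(s["position"],4),"yawy",round(float(np.arctan2(y[1],y[0])),4),"F",np.round(s["contact_force"],1),"M",np.round(s["moment"],2),"gap",round(s["finger_gap"],4),"gf",round(s["grasp_force"],1),"q",np.round(s["qpos"],2))
E
python3 - <<'E'
from cell import r
from h import *
import pickle
st(r);w=r.read_camera("wrist");pickle.dump(w,open("w1.pkl","wb"));go(r,.5322,.3107,.192,.1397+np.pi/2)
im=np.ascontiguousarray(w["color"][:,:,::-1])
L=pose(.5421,.3121,.1397)
for P in [[-.072,0,.158],[.005,.006,.2],[.005,-.006,.2],[-.025,.006,.2],[-.025,-.006,.2],[.06,0,.16],[-.06,0,.16]]:
    u=proj(w,tf(L,P))[0]; cv2.drawMarker(im,tuple(int(v) for v in u),(0,0,255),0,10)
cv2.imwrite("pics/w1.png",cv2.resize(im,(800,600)));print(w["cam_to_world"].round(3).tolist(),w["fx"])
E
```

```text
t 1.45 pos [0.5316 0.3109 0.306 ] yawy 1.7121 F [ 0.6  0.4 -0.7] M [ 0.03 -0.01  0.01] gap 0.0855 gf 0.0 q [-0.75  0.29  0.18  1.42 -0.05  1.44  1.15]
go cm [-0.11 -0.12 11.41] turn [ 0.001 -0.001  0.003]
[[-0.14, 0.945, 0.296, 0.456], [0.99, 0.134, 0.041, 0.299], [-0.001, 0.299, -0.954, 0.423], [0.0, 0.0, 0.0, 1.0]] 352.56791445341867
```

View pics/w1.png

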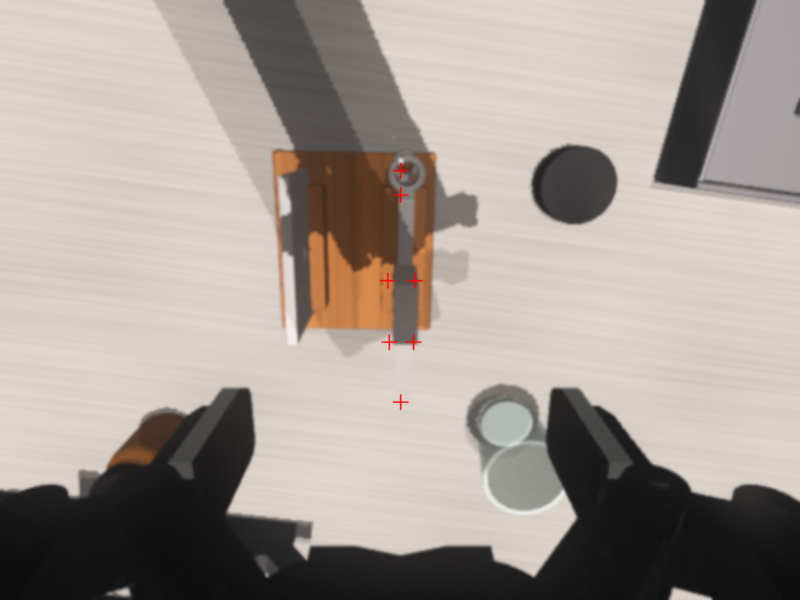

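send_rows([
  [0,-0.1,0.05,5,0,0,0],
  [0,-0.1,0.05,9,0,0,0],
  [0,-0.1,0.05,11.4,0,0,0],
  [0,-0.1,0.05,11.4,0,0,0],
  [255,-0.1,0.05,11.4,0,0,0],
  [255,-0.1,0.05,11.4,0,0,0],
  [255,-0.1,0.05,11.4,0,0,0],
  [255,-0.1,0.05,11.4,0,0,0],
  [255,-0.1,0.05,11.4,0,0,0],
  [255,-0.1,0.05,11.4,0,0,0],
], grip_force=70)

```text
t: 2.75
position: [0.533, 0.3116, 0.1929]
tcp_rot: [0.0, -0.071, 0.998, 0.0]
contact_force: [-0.8, 1.7, 4.8]
finger_gap: 0.0109
grasp_force: 69.0
```

Run:
```python
from cell import r
from h import *
st(r)
```

```text
t 2.75 pos [0.533  0.3116 0.1929] yawy 1.712 F [-0.8  1.7  4.8] M [ 0.45  0.07 -0.08] gap 0.0109 gf 69.0 q [-0.74  0.35  0.17  1.58 -0.06  1.22  1.16]
```

send_rows([
  [255,0,0,-1.5,0,0,0],
  [255,0,0,-4,0,0,0],
  [255,0,0,-8,0,0,0],
  [255,0,0,-13,0,0,0],
  [255,2,-4,-13,0,0,0.15],
  [255,4,-8,-13,0,0,0.3],
  [255,6,-12,-13,0,0,0.45],
  [255,8,-16,-13,0,0,0.62],
  [255,10,-20,-13,0,0,0.8],
  [255,12,-24,-13,0,0,0.98],
])

```text
t: 4.0
position: [0.4468, 0.0548, 0.3226]
tcp_rot: [-0.0, 0.41, 0.912, -0.0]
contact_force: [0.3, -0.5, -2.0]
finger_gap: 0.0108
grasp_force: 68.6
```

Run:
```python
from cell import r
from h import *
st(r);go(r,.446,-.0935,.29,-2.9+np.pi/2)
```

```text
t 4.0 pos [0.4468 0.0548 0.3226] yawy 0.7256 F [ 0.3 -0.5 -2. ] M [-0.03 -0.04 -0.02] gap 0.0108 gf 68.6 q [-0.6  -0.11  0.35  1.8   0.04  1.44  0.47]
go cm [-11.04  -9.9    3.27] turn [-0.     0.     2.055]
```

send_rows([
  [255,-1.5,-1,0,0,0,0.18],
  [255,-3,-2,0,0,0,0.36],
  [255,-4.5,-3.5,0,0,0,0.54],
  [255,-6,-5,0,0,0,0.72],
  [255,-7.5,-6.5,0,0,0,0.9],
  [255,-9,-8,0.5,0,0,1.08],
  [255,-10,-9,1,0,0,1.26],
  [255,-11,-9.9,1.5,0,0,1.44],
  [255,-11,-9.9,2,0,0,1.62],
  [255,-11,-9.9,2.5,0,0,1.8],
])

```text
t: 5.25
position: [0.4471, -0.0918, 0.2974]
tcp_rot: [-0.0, 0.969, 0.245, -0.0]
contact_force: [-0.3, -0.2, -2.2]
finger_gap: 0.0112
grasp_force: 68.7
```

send_rows([
  [255,0,0,0.4,0,0,0.15],
  [255,0,0,0.8,0,0,0.255],
  [255,0,0,0.8,0,0,0.255],
  [255,0,0,0.8,0,0,0.255],
])

```text
t: 5.75
position: [0.4475, -0.0914, 0.2896]
tcp_rot: [-0.0, 0.992, 0.125, 0.0]
contact_force: [0.5, 1.1, -3.0]
finger_gap: 0.0108
grasp_force: 68.7
```

Run:
```python
from cell import r
from h import *
import pickle
st(r);w=r.read_camera("wrist");t=r.read_camera("top");s=r.read_camera("scene");pickle.dump((w,t,s),open("c2.pkl","wb"))
go(r,.446,-.0935,.253,-2.9+np.pi/2)
cv2.imwrite("pics/w2.png",np.vstack([np.hstack([crop(w,0,0,560,420,400,300),crop(t,285,150,133,100,400,300)]),np.hstack([crop(s,195,185,107,80,400,300),crop(w,140,100,280,210,400,300)])]))
S=pose(.5884,-.1732,-.2818)
for n,c in zip("wts",(w,t,s)): print(n,proj(c,tf(S,[[-.035,.068,.181],[-.035,.068,.078],[-.035,.068,.163]])).round(1).tolist())
```

```text
t 5.75 pos [ 0.4475 -0.0914  0.2896] yawy -1.3208 F [ 0.5  1.1 -3. ] M [ 0.03  0.04 -0.  ] gap 0.0108 gf 68.7 q [-0.35 -0.09  0.43  1.85  0.04  1.37 -1.25]
go cm [-0.21  0.18  3.65] turn [-0.    -0.     0.007]
w [[344.7, 15.3], [323.3, 42.4], [339.5, 21.8]]
t [[325.3, 204.8], [322.6, 212.3], [324.8, 206.2]]
s [[245.6, 209.7], [248.2, 235.2], [246.1, 214.4]]
```

View pics/w2.png

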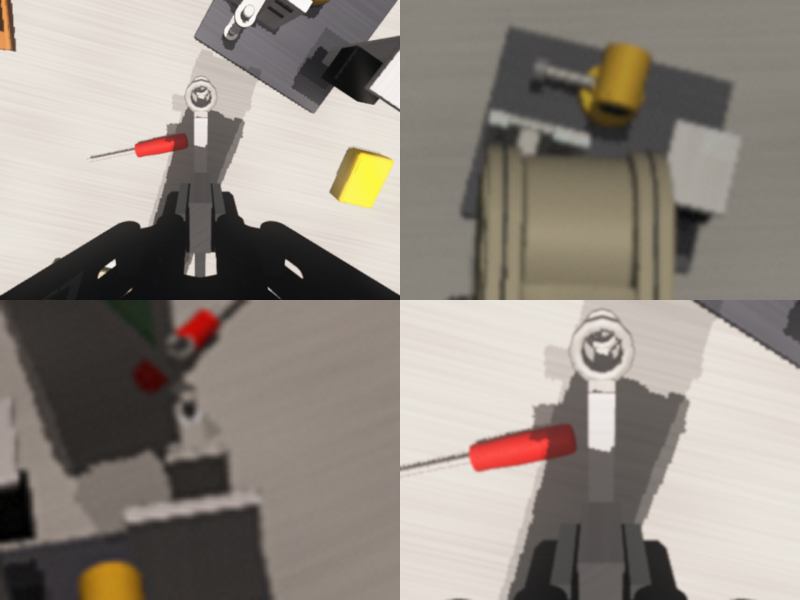

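send_rows([
  [255,0,0,1.5,0,0,0],
  [255,0,0,3.5,0,0,0],
  [255,0,0,3.5,0,0,0],
  [255,1,0.7,3.5,0,0,0],
  [255,2,1.4,3.5,0,0,0],
  [255,3,2,3.5,0,0,0],
  [255,3.7,2.45,3.5,0,0,0],
  [255,3.7,2.45,3.5,0,0,0],
  [255,3.7,2.45,3.5,0,0,0],
])

```text
t: 7.02
position: [0.4893, -0.1059, 0.2542]
tcp_rot: [-0.0, 0.992, 0.124, -0.0]
contact_force: [-0.4, -0.3, -2.2]
finger_gap: 0.0109
grasp_force: 68.8
```

Run:
```python
from cell import r
from h import *
import pickle
st(r);w=r.read_camera("wrist");pickle.dump(w,open("w3.pkl","wb"))
cv2.imwrite("pics/w3.png",crop(w,210,40,160,120,800,600))
s=r.get_state();p=np.array(s["position"]);L=pose(p[0],p[1],-1.3208-np.pi/2);L[2,3]=p[2]-.1829
S=pose(.5884,-.1732,-.2818)
f=lambda c,T,P:((proj(c,tf(T,P))-[210,40])*5).round(1).tolist()
print("pins tip/base",f(w,S,[[-.035,.068,.181],[-.035,.068,.163],[-.035,.068,.078]]));print("kn top, up/lo, bottom",f(w,L,[[-.063,0,.148],[-.063,0,.128],[-.063,0,.045],[-.063,0,.025]]))
```

```text
t 7.025 pos [ 0.4893 -0.1059  0.2542] yawy -1.3231 F [-0.4 -0.3 -2.2] M [-0.04 -0.06  0.  ] gap 0.0109 gf 68.8 q [-0.33  0.05  0.47  1.81 -0.02  1.29 -1.18]
pins tip/base [[472.1, 209.6], [461.3, 216.4], [428.2, 237.1]]
kn top, up/lo, bottom [[338.3, 452.7], [339.4, 433.9], [342.3, 386.8], [342.7, 379.6]]
```

View pics/w3.png

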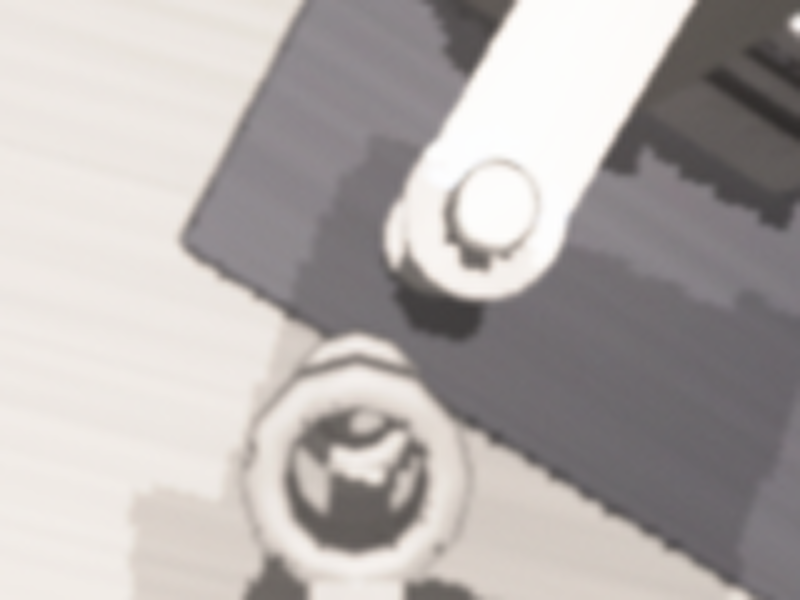

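```bash
cat > rel.py <<'E'
from cell import r
from h import *
def rel(w,pin,pinb,kn,p,yy):
    pt=plane(w,[pin],.181)[0];pb=plane(w,[pinb],.163)[0];k=plane(w,[kn],p[2]-.1829+.148)[0]
    print("pin tip",pt.round(4),"pin base",pb.round(4),"kn",k.round(4))
    ty=np.array([np.cos(yy),np.sin(yy)]);tx=np.array([-ty[1],ty[0]])
    d=(pt-k)[:2];print("pin-kn world",d.round(4),"tool cm",100*np.array([d@tx,d@ty]).round(4)); e=k[:2]-p[:2];print("kn-tcp tool",(e@tx).round(4),(e@ty).round(4))
E
python3 - <<'E'
from rel import *
import pickle
w=pickle.load(open("w3.pkl","rb"));s=r.get_state()
z=lambda u:np.array(u)/5+[210,40]
rel(w,z([498,205]),z([484,219]),z([358,471]),np.array(s["position"]),-1.3231)
print(w["cam_to_world"].round(4).tolist())
E
```

```text
pin tip [ 0.5747 -0.1006  0.181 ] pin base [ 0.574  -0.1007  0.163 ] kn [ 0.5493 -0.0922  0.2194]
pin-kn world [ 0.0255 -0.0084] tool cm [2.27 1.44]
kn-tcp tool 0.0615 0.0015
[[0.2443, -0.9255, -0.2896, 0.5634], [-0.9697, -0.2329, -0.0738, -0.0878], [0.0008, 0.2988, -0.9543, 0.3709], [0.0, 0.0, 0.0, 1.0]]
```

send_rows([
  [255,0.8,0.5,0,0,0,0],
  [255,1.6,1.0,0,0,0,0],
  [255,2.27,1.44,0,0,0,0],
  [255,2.27,1.44,0.8,0,0,0],
  [255,2.27,1.44,1.3,0,0,0],
  [255,2.27,1.44,1.5,0,0,0],
  [255,2.27,1.44,1.5,0,0,0],
])

```text
t: 7.95
position: [0.5149, -0.1142, 0.2392]
tcp_rot: [-0.0, 0.992, 0.124, -0.0]
contact_force: [0.1, 0.6, -2.2]
finger_gap: 0.0109
grasp_force: 68.8
```

Run:
```python
from rel import *
import pickle
st(r);w=r.read_camera("wrist");s=r.read_camera("scene");t=r.read_camera("top")
cv2.imwrite("pics/w4.png",np.hstack([crop(w,230,40,100,150,400,600),crop(s,215,180,60,90,400,600)]))
```

```text
t 7.95 pos [ 0.5149 -0.1142  0.2392] yawy -1.323 F [ 0.1  0.6 -2.2] M [0.06 0.02 0.01] gap 0.0109 gf 68.8 q [-0.31  0.12  0.48  1.77 -0.06  1.27 -1.14]
```

View pics/w4.png

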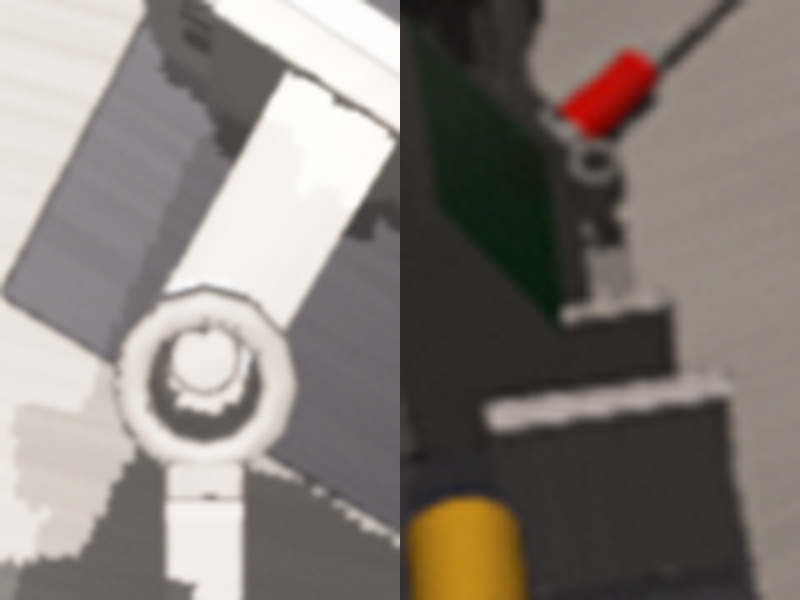

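Run:
```python
from rel import *
w=r.read_camera("wrist");s=r.get_state()
z=lambda u:np.array(u)/4+[230,40]
for k in ([206,372],[207,376]): rel(w,z([205,360]),z([205,360]),z(k),np.array(s["position"]),-1.323)
```

```text
pin tip [ 0.5748 -0.1006  0.181 ] pin base [ 0.5733 -0.1011  0.163 ] kn [ 0.5755 -0.1004  0.2046]
pin-kn world [-0.0008 -0.0002] tool cm [-0.08 -0.  ]
kn-tcp tool 0.062 0.0014
pin tip [ 0.5748 -0.1006  0.181 ] pin base [ 0.5733 -0.1011  0.163 ] kn [ 0.5752 -0.1007  0.2046]
pin-kn world [-0.0004  0.    ] tool cm [-0.04 -0.01]
kn-tcp tool 0.0616 0.0015
```

send_rows([
  [255,-0.05,0,0,0,0,0],
  [255,-0.05,0,0.2,0,0,0],
  [255,-0.05,0,0.35,0,0,0],
  [255,-0.05,0,0.45,0,0,0],
  [255,-0.05,0,0.55,0,0,0],
  [255,-0.05,0,0.65,0,0,0],
  [255,-0.05,0,0.65,0,0,0],
])

```text
t: 9.02
position: [0.5145, -0.1144, 0.2327]
tcp_rot: [-0.0, 0.992, 0.124, -0.0]
contact_force: [0.0, 0.7, -2.5]
finger_gap: 0.0112
grasp_force: 68.8
```

Run:
```python
from rel import *
st(r)
```

```text
t 9.025 pos [ 0.5145 -0.1144  0.2327] yawy -1.323 F [ 0.   0.7 -2.5] M [ 0.05  0.02 -0.  ] gap 0.0112 gf 68.8 q [-0.31  0.13  0.48  1.78 -0.06  1.25 -1.13]
```

send_rows([
  [255,0,0,0.2,0,0,0],
  [255,0,0,0.4,0,0,0],
  [255,0,0,0.6,0,0,0],
  [255,0,0,0.8,0,0,0],
  [255,0,0,1.0,0,0,0],
  [255,0,0,1.2,0,0,0],
  [255,0,0,1.3,0,0,0],
  [255,0,0,1.3,0,0,0],
])

```text
t: 10.02
position: [0.5145, -0.1144, 0.2197]
tcp_rot: [-0.0, 0.992, 0.124, -0.0]
contact_force: [-0.1, -0.3, -3.0]
finger_gap: 0.0111
grasp_force: 68.8
```

send_rows([
  [255,0,0,0.05,0,0,0],
  [255,0,0,0.1,0,0,0],
  [255,0,0,0.1,0,0,0],
])

```text
t: 10.4
position: [0.5145, -0.1144, 0.2188]
tcp_rot: [-0.0, 0.992, 0.124, -0.0]
contact_force: [0.6, -0.5, -2.8]
finger_gap: 0.0113
grasp_force: 68.8
```

Nearly home; feel for the shoulder in half-millimetre steps.

send_rows([
  [255,0,0,0.05,0,0,0],
  [255,0,0,0.05,0,0,0],
])

```text
t: 10.65
position: [0.5145, -0.1144, 0.2182]
tcp_rot: [-0.0, 0.992, 0.124, -0.0]
contact_force: [-0.5, -0.6, -2.8]
finger_gap: 0.0113
grasp_force: 68.8
```

send_rows([
  [255,0,0,0.05,0,0,0],
  [255,0,0,0.05,0,0,0],
])

```text
t: 10.9
position: [0.5146, -0.1144, 0.2178]
tcp_rot: [-0.0, 0.992, 0.124, 0.0]
contact_force: [0.3, 0.6, -3.0]
finger_gap: 0.011
grasp_force: 69.0
```

send_rows([
  [255,0,0,0.05,0,0,0],
  [255,0,0,0.05,0,0,0],
])

```text
t: 11.15
position: [0.5146, -0.1145, 0.2177]
tcp_rot: [-0.0, 0.992, 0.124, 0.0]
contact_force: [-2.2, -1.1, 4.5]
finger_gap: 0.0109
grasp_force: 69.9
```

send_rows([
  [255,0,0,0.04,0,0,0],
  [255,0,0,0.04,0,0,0],
])

```text
t: 11.4
position: [0.5146, -0.1146, 0.2176]
tcp_rot: [-0.0, 0.992, 0.124, 0.0]
contact_force: [-6.0, 0.4, 8.3]
finger_gap: 0.011
grasp_force: 70.4
```

```bash
cat > arc.py <<'E'
from h import *
def arc(phis,C=(6.18,.07)):
    C=np.array(C)
    for p in phis:
        a=-p;q=C-np.array([[np.cos(a),-np.sin(a)],[np.sin(a),np.cos(a)]])@C;print([255,round(q[0],2),round(q[1],2),-.03,0,0,round(a,2)])
E
python3 - <<'E'
from arc import *
arc([0,.08,.16,.24,.32,.40,.48,.48])
E
```

```text
[255, np.float64(0.0), np.float64(0.0), -0.03, 0, 0, 0]
[255, np.float64(0.01), np.float64(0.49), -0.03, 0, 0, -0.08]
[255, np.float64(0.07), np.float64(0.99), -0.03, 0, 0, -0.16]
[255, np.float64(0.16), np.float64(1.47), -0.03, 0, 0, -0.24]
[255, np.float64(0.29), np.float64(1.95), -0.03, 0, 0, -0.32]
[255, np.float64(0.46), np.float64(2.41), -0.03, 0, 0, -0.4]
[255, np.float64(0.67), np.float64(2.86), -0.03, 0, 0, -0.48]
[255, np.float64(0.67), np.float64(2.86), -0.03, 0, 0, -0.48]
```

send_rows([
  [255,0,0,-0.05,0,0,0],
  [255,0.01,0.49,-0.05,0,0,-0.08],
  [255,0.07,0.99,-0.05,0,0,-0.16],
  [255,0.16,1.47,-0.05,0,0,-0.24],
  [255,0.29,1.95,-0.05,0,0,-0.32],
  [255,0.46,2.41,-0.05,0,0,-0.4],
  [255,0.67,2.86,-0.05,0,0,-0.48],
  [255,0.67,2.86,-0.05,0,0,-0.48],
], grip_force=40)

```text
t: 12.4
position: [0.5285, -0.1404, 0.2175]
tcp_rot: [0.0, 0.935, 0.356, 0.0]
contact_force: [-1.1, 0.8, 2.6]
finger_gap: 0.0111
grasp_force: 69.6
```

Run:
```python
from arc import *
from cell import r
st(r)
arc([.08,.16,.24,.32,.40,.44,.48,.5,.52,.54,.56])
```

```text
t 12.4 pos [ 0.5285 -0.1404  0.2175] yawy -0.8436 F [-1.1  0.8  2.6] M [ 0.4  -0.2   0.11] gap 0.0111 gf 69.6 q [-0.23  0.19  0.46  1.75 -0.09  1.23 -0.59]
[255, np.float64(0.01), np.float64(0.49), -0.03, 0, 0, -0.08]
[255, np.float64(0.07), np.float64(0.99), -0.03, 0, 0, -0.16]
[255, np.float64(0.16), np.float64(1.47), -0.03, 0, 0, -0.24]
[255, np.float64(0.29), np.float64(1.95), -0.03, 0, 0, -0.32]
[255, np.float64(0.46), np.float64(2.41), -0.03, 0, 0, -0.4]
[255, np.float64(0.56), np.float64(2.64), -0.03, 0, 0, -0.44]
[255, np.float64(0.67), np.float64(2.86), -0.03, 0, 0, -0.48]
[255, np.float64(0.72), np.float64(2.97), -0.03, 0, 0, -0.5]
[255, np.float64(0.78), np.float64(3.08), -0.03, 0, 0, -0.52]
[255, np.float64(0.84), np.float64(3.19), -0.03, 0, 0, -0.54]
[255, np.float64(0.91), np.float64(3.29), -0.03, 0, 0, -0.56]
```

send_rows([
  [255,0.01,0.49,0,0,0,-0.08],
  [255,0.07,0.99,0,0,0,-0.16],
  [255,0.16,1.47,0,0,0,-0.24],
  [255,0.29,1.95,0,0,0,-0.32],
  [255,0.46,2.41,0,0,0,-0.4],
  [255,0.56,2.64,0,0,0,-0.44],
  [255,0.67,2.86,0,0,0,-0.48],
  [255,0.72,2.97,0,0,0,-0.5],
  [255,0.72,2.97,0,0,0,-0.5],
])

```text
t: 13.52
position: [0.5533, -0.1577, 0.2175]
tcp_rot: [0.0, 0.818, 0.576, 0.0]
contact_force: [-0.6, 0.6, 3.3]
finger_gap: 0.0108
grasp_force: 69.7
```

send_rows([
  [255,0,0.12,0,0,0,-0.02],
  [255,0,0.12,0,0,0,-0.02],
  [255,0,0.24,0,0,0,-0.04],
  [255,0,0.24,0,0,0,-0.04],
])

```text
t: 14.02
position: [0.5556, -0.1586, 0.2175]
tcp_rot: [-0.0, 0.806, 0.592, 0.0]
contact_force: [-0.6, 1.1, 4.5]
finger_gap: 0.0112
grasp_force: 69.9
```

Run:
```python
from arc import *
from cell import r
st(r)
```

```text
t 14.025 pos [ 0.5556 -0.1586  0.2175] yawy -0.3025 F [-0.6  1.1  4.5] M [ 0.61 -0.02  0.02] gap 0.0112 gf 69.9 q [-0.15  0.26  0.41  1.66 -0.11  1.24 -0.02]
```

send_rows([
  [255,0,0.06,0,0,0,-0.01],
  [255,0,0.12,0,0,0,-0.02],
  [255,0,0.12,0,0,0,-0.02],
])

```text
t: 14.4
position: [0.5566, -0.1591, 0.2174]
tcp_rot: [-0.0, 0.8, 0.6, 0.0]
contact_force: [-0.5, 0.4, 5.4]
finger_gap: 0.0108
grasp_force: 69.9
```

send_rows([
  [255,0,0.06,0,0,0,-0.01],
  [255,0,0.06,0,0,0,-0.01],
])

```text
t: 14.65
position: [0.5571, -0.1592, 0.2174]
tcp_rot: [-0.0, 0.797, 0.604, 0.0]
contact_force: [-0.5, 1.4, 5.7]
finger_gap: 0.0112
grasp_force: 70.1
```

Run:
```python
from arc import *
from cell import r
st(r)
w=r.read_camera("wrist");s=r.read_camera("scene")
cv2.imwrite("pics/w5.png",np.hstack([crop(w,0,0,560,420,480,360),crop(s,165,190,107,120,320,360)]))
```

```text
t 14.65 pos [ 0.5571 -0.1592  0.2174] yawy -0.2728 F [-0.5  1.4  5.7] M [ 0.65  0.15 -0.07] gap 0.0112 gf 70.1 q [-0.14  0.26  0.4   1.66 -0.11  1.24  0.01]
```

View pics/w5.png

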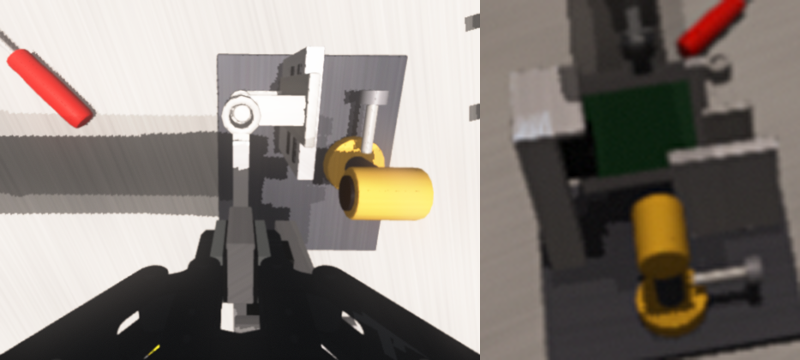

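send_rows([
  [255,0,0.06,0,0,0,-0.01],
  [255,0,0.06,0,0,0,-0.01],
])

```text
t: 15.0
position: [0.5573, -0.1593, 0.2175]
tcp_rot: [-0.001, 0.794, 0.608, -0.0]
contact_force: [-1.9, 2.9, 7.4]
finger_gap: 0.011
grasp_force: 70.9
```

Run:
```python
from arc import *
from cell import r
st(r)
```

```text
t 15.0 pos [ 0.5573 -0.1593  0.2175] yawy -0.2636 F [-1.9  2.9  7.4] M [ 0.88  0.74 -0.56] gap 0.011 gf 70.9 q [-0.14  0.26  0.4   1.66 -0.11  1.24  0.02]
```

send_rows([
  [255,0,0.06,0,0,0,-0.01],
  [255,0,0.06,0,0,0,-0.01],
])

```text
t: 15.25
position: [0.5575, -0.1594, 0.2175]
tcp_rot: [-0.001, 0.791, 0.612, -0.0]
contact_force: [-4.6, 3.8, 9.4]
finger_gap: 0.0108
grasp_force: 72.7
```

Run:
```python
from arc import *
from cell import r
st(r)
```

```text
t 15.25 pos [ 0.5575 -0.1594  0.2175] yawy -0.254 F [-4.6  3.8  9.4] M [ 1.08  1.51 -0.87] gap 0.0108 gf 72.7 q [-0.14  0.26  0.4   1.66 -0.11  1.24  0.03]
```

send_rows([
  [255,0,-0.04,-0.02,0,0,0.007],
  [255,0,-0.04,-0.02,0,0,0.007],
  [215,0,-0.04,-0.02,0,0,0.007],
  [200,0,-0.04,-0.02,0,0,0.007],
  [170,0,-0.04,-0.02,0,0,0.007],
  [150,0,-0.04,-0.02,0,0,0.007],
  [150,0,-0.04,-0.02,0,0,0.007],
  [150,0,-0.04,-0.02,0,0,0.007],
])

```text
t: 16.25
position: [0.5579, -0.1594, 0.2176]
tcp_rot: [-0.0, 0.793, 0.609, 0.0]
contact_force: [0.4, 0.2, -0.4]
finger_gap: 0.0351
grasp_force: 0.0
```

Run:
```python
from arc import *
from cell import r
import pickle
st(r)
w=r.read_camera("wrist");pickle.dump(w,open("w6.pkl","wb"))
```

```text
t 16.25 pos [ 0.5579 -0.1594  0.2176] yawy -0.26 F [ 0.4  0.2 -0.4] M [-0.01 -0.03 -0.02] gap 0.0351 gf 0.0 q [-0.14  0.26  0.4   1.66 -0.11  1.24  0.03]
```

Released with zero force; lift straight up and look.

send_rows([
  [150,0,0,-1,0,0,0],
  [150,0,0,-3,0,0,0],
  [150,0,0,-7,0,0,0],
  [150,0,0,-12,0,0,0],
  [150,0,0,-12,0,0,0],
  [150,-8,0,-12,0,0,0],
  [150,-8,0,-12,0,0,0],
  [150,-8,0,-12,0,0,0],
])

```text
t: 17.3
position: [0.5367, -0.2381, 0.3374]
tcp_rot: [-0.0, 0.794, 0.608, -0.0]
contact_force: [0.4, 0.4, 0.4]
finger_gap: 0.0355
grasp_force: 0.0
```

Run:
```python
from arc import *
from cell import r
import pickle
st(r)
w=r.read_camera("wrist");s=r.read_camera("scene");t=r.read_camera("top")
pickle.dump((w,s,t),open("c7.pkl","wb"))
cv2.imwrite("pics/w7.png",np.vstack([np.hstack([crop(w,0,0,560,420,400,300),crop(w,200,60,200,150,400,300)]),np.hstack([crop(s,0,0,560,420,400,300),crop(s,165,190,133,100,400,300)])]))
```

```text
t 17.3 pos [ 0.5367 -0.2381  0.3374] yawy -0.2629 F [0.4 0.4 0.4] M [ 0.03 -0.01 -0.02] gap 0.0355 gf 0.0 q [-0.05  0.22  0.47  1.46 -0.1   1.48  0.16]
```

View pics/w7.png

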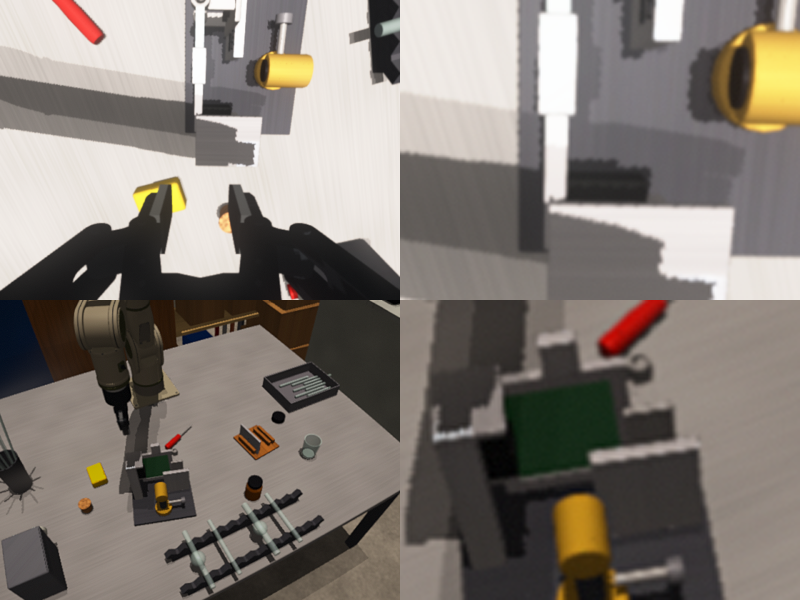

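Run:
```python
from h import *
import pickle
w,s,t=pickle.load(open("c7.pkl","rb"))
S=pose(.5884,-.1732,-.2818)
f=lambda P:((proj(w,tf(S,P))-[200,60])*2).round(1).tolist()
print("lip",f([[-.038,-.045,.2],[.03,-.045,.2]]))
print("shut leaf front/back y=-.03",f([[-.039,-.03,.185],[-.031,-.03,.185]]),"y=+.045",f([[-.039,.045,.185],[-.031,.045,.185]]))
g=w["color"].mean(2)
for y in (143,147,151,155,73,76):print(y,[int(v) for v in g[y,262:292]])
```

```text
lip [[143.2, 201.6], [330.6, 204.8]]
shut leaf front/back y=-.03 [[141.8, 155.0], [163.1, 155.4]] y=+.045 [[144.0, -67.1], [167.3, -66.6]]
143 [88, 90, 93, 95, 98, 100, 99, 85, 67, 90, 164, 222, 236, 238, 238, 238, 238, 238, 238, 236, 220, 160, 87, 58, 57, 57, 57, 56, 56, 56]
147 [57, 57, 57, 58, 58, 58, 58, 59, 60, 89, 164, 221, 235, 238, 238, 238, 237, 238, 237, 234, 207, 135, 67, 44, 41, 43, 42, 42, 41, 41]
151 [56, 57, 57, 56, 57, 57, 55, 57, 59, 95, 176, 226, 235, 237, 237, 237, 237, 237, 237, 232, 199, 123, 64, 50, 49, 49, 49, 48, 48, 50]
155 [55, 55, 55, 55, 56, 56, 56, 56, 58, 100, 185, 229, 236, 236, 236, 236, 237, 237, 236, 231, 194, 115, 56, 41, 40, 40, 40, 40, 40, 40]
73 [138, 136, 136, 137, 137, 138, 151, 205, 246, 252, 253, 253, 253, 253, 253, 253, 253, 253, 253, 253, 253, 253, 253, 253, 253, 248, 215, 142, 117, 117]
76 [136, 135, 136, 137, 136, 137, 153, 214, 247, 252, 253, 253, 253, 253, 253, 253, 253, 253, 253, 253, 253, 253, 253, 253, 252, 248, 211, 142, 117, 117]
```

Run:
```python
from h import *
from cell import r
go(r,.4998,-.1736,.19,-.2618)
```

```text
go cm [ 4.95 -5.26 14.74] turn [-0.    -0.001  0.004]
```

send_rows([
  [255,0,-5.3,0,0,0,0],
  [255,5,-5.3,0,0,0,0],
  [255,5,-5.3,5,0,0,0.02],
  [255,5,-5.3,10,0,0,0.02],
  [255,5,-5.3,14.7,0,0,0.02],
  [255,5,-5.3,14.7,0,0,0.02],
  [255,5,-4.3,14.7,0,0,0.02],
  [255,5,-3.4,14.7,0,0,0.02],
  [255,5,-2.8,14.7,0,0,0.02],
  [255,5,-2.8,14.7,0,0,0.02],
])

```text
t: 18.7
position: [0.5238, -0.1816, 0.1911]
tcp_rot: [0.0, 0.799, 0.601, 0.0]
contact_force: [0.3, -0.8, 0.5]
finger_gap: -0.0001
grasp_force: 0.0
```

send_rows([
  [255,0,0.1,0,0,0,0],
  [255,0,0.2,0,0,0,0],
  [255,0,0.2,0,0,0,0],
])

```text
t: 19.08
position: [0.525, -0.1819, 0.1907]
tcp_rot: [0.0, 0.799, 0.601, 0.0]
contact_force: [-1.8, -1.1, 0.7]
finger_gap: -0.0
grasp_force: 0.0
```

send_rows([
  [255,0,0.08,0,0,0,0],
  [255,0,0.08,0,0,0,0],
])

```text
t: 19.32
position: [0.5259, -0.1821, 0.1906]
tcp_rot: [0.0, 0.799, 0.602, -0.0]
contact_force: [-0.8, -1.8, -0.4]
finger_gap: 0.0002
grasp_force: 0.0
```

send_rows([
  [255,0,0.08,0,0,0,0],
  [255,0,0.08,0,0,0,0],
])

```text
t: 19.58
position: [0.5267, -0.1822, 0.1905]
tcp_rot: [-0.0, 0.799, 0.602, 0.0]
contact_force: [-0.9, -1.1, 0.2]
finger_gap: -0.0003
grasp_force: 0.0
```

send_rows([
  [255,0,0.08,0,0,0,0],
  [255,0,0.08,0,0,0,0],
])

```text
t: 19.82
position: [0.5274, -0.1824, 0.1905]
tcp_rot: [-0.0, 0.799, 0.602, -0.0]
contact_force: [-0.8, -1.0, 0.0]
finger_gap: 0.0
grasp_force: 0.0
```

send_rows([
  [255,0,0.08,0,0,0,0],
  [255,0,0.08,0,0,0,0],
])

```text
t: 20.08
position: [0.5282, -0.1826, 0.1905]
tcp_rot: [-0.0, 0.799, 0.602, 0.0]
contact_force: [-0.1, -0.7, 0.3]
finger_gap: 0.0001
grasp_force: 0.0
```

send_rows([
  [255,0,0.08,0,0,0,0],
  [255,0,0.08,0,0,0,0],
])

```text
t: 20.32
position: [0.529, -0.1828, 0.1906]
tcp_rot: [-0.0, 0.799, 0.602, 0.0]
contact_force: [-0.2, -1.1, -0.3]
finger_gap: -0.0001
grasp_force: 0.0
```

send_rows([
  [255,0,0.08,0,0,0,0],
  [255,0,0.08,0,0,0,0],
])

```text
t: 20.58
position: [0.5298, -0.1831, 0.1906]
tcp_rot: [0.0, 0.799, 0.602, 0.0]
contact_force: [0.3, -0.2, -0.9]
finger_gap: 0.0001
grasp_force: 0.0
```

send_rows([
  [255,0,0.08,0,0,0,0],
  [255,0,0.08,0,0,0,0],
])

```text
t: 20.82
position: [0.5306, -0.1834, 0.1906]
tcp_rot: [0.0, 0.799, 0.602, 0.0]
contact_force: [-0.0, -0.7, -1.2]
finger_gap: -0.0001
grasp_force: 0.0
```

send_rows([
  [255,0,0.08,0,0,0,0],
  [255,0,0.08,0,0,0,0],
])

```text
t: 21.08
position: [0.5313, -0.1835, 0.1906]
tcp_rot: [-0.0, 0.799, 0.602, 0.0]
contact_force: [-0.6, -1.0, -1.2]
finger_gap: 0.0
grasp_force: 0.0
```

send_rows([
  [255,0,0.08,0,0,0,0],
  [255,0,0.16,0,0,0,0],
  [255,0,0.16,0,0,0,0],
])

```text
t: 21.45
position: [0.5327, -0.1839, 0.1906]
tcp_rot: [-0.0, 0.799, 0.602, -0.0]
contact_force: [-2.1, -0.2, 0.5]
finger_gap: 0.0003
grasp_force: 1.1
```

send_rows([
  [255,0,0.08,0,0,0,0],
  [255,0,0.16,0,0,0,0],
  [255,0,0.16,0,0,0,0],
])

```text
t: 21.82
position: [0.533, -0.1841, 0.1905]
tcp_rot: [-0.001, 0.799, 0.601, -0.001]
contact_force: [-9.7, 1.5, 7.1]
finger_gap: 0.0002
grasp_force: 5.3
```

send_rows([
  [255,0,-0.5,0,0,0,0],
  [255,0,-3,0,0,0,0],
  [255,0,-6,0,0,0,0],
  [255,0,-6,-6,0,0,0],
  [255,0,-6,-12,0,0,0],
  [255,-8,-6,-14,0,0,0],
  [255,-8,-3,-14,0,0,0],
  [255,-8,-3,-14,0,0,0],
  [255,-8,-3,-14,0,0,0],
])

```text
t: 22.95
position: [0.4834, -0.2523, 0.3302]
tcp_rot: [-0.0, 0.799, 0.602, -0.0]
contact_force: [-0.6, -0.5, -0.2]
finger_gap: 0.0
grasp_force: 0.0
```

Run:
```python
from h import *
from cell import r
st(r);w=r.read_camera("wrist");s=r.read_camera("scene")
cv2.imwrite("pics/w8.png",np.hstack([crop(w,0,0,560,420,400,300),crop(s,165,190,133,100,400,300)]))
```

```text
t 22.95 pos [ 0.4834 -0.2523  0.3302] yawy -0.2794 F [-0.6 -0.5 -0.2] M [-0.03  0.03 -0.04] gap 0.0 gf 0.0 q [-0.06  0.12  0.51  1.58 -0.06  1.46  0.17]
```

View pics/w8.png

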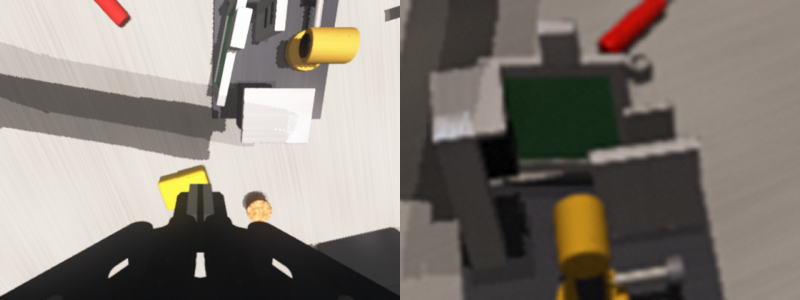

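Run:
```python
from h import *
from cell import r
w=r.read_camera("wrist")
S=pose(.5884,-.1732,-.2818);pin=tf(S,[[-.035,.068,0]])[0];print("pin fit",pin)
e=plane(w,[np.array([219,108])*1.4],.185)[0];m=plane(w,[np.array([231,62])*1.4],.185)[0]
l=plane(w,[np.array([243,88])*1.4],.2)[0];print("lip corner meas/exp",l,tf(S,[[-.038,-.045,.2]]))
for p in((.5748,-.1006,0),): d=e-np.array(p);print(e,np.hypot(*d[:2]),np.arctan2(d[1],d[0]),"open rad",-.2818-np.pi/2-np.arctan2(d[1],d[0]))
# best angle: fit edges by projecting candidates
g=cv2.cvtColor(w["color"],cv2.COLOR_RGB2GRAY)
best=[]
for off in((0,0),):
  for a in np.arange(-.02,.5,.01):
    yaw=-.2818-np.pi/2-a;T=pose(.5748,-.1006,yaw);T[2,3]=.035
    top=[proj(w,tf(T,[[x,0,.15]]))[0] for x in np.linspace(.085,.13,8)]
    f=[proj(w,tf(T,[[x,y,.15]]))[0] for x in np.linspace(.085,.125,8) for y in(.008,-.008)]
    v=lambda P:np.mean([float(g[int(q[1]),int(q[0])]) for q in P])
    best.append((v(top)-v(f),round(a,3)))
print(sorted(best)[-6:])
```

```text
pin fit [ 0.57369031 -0.09814918  0.        ]
lip corner meas/exp [ 0.53930059 -0.20693188  0.2       ] [[ 0.53938503 -0.20585781  0.2       ]]
[ 0.51293603 -0.22141353  0.185     ] 0.13573157844924563 -2.044046607096072 open rad 0.19145028030117528
[(np.float64(132.4375), np.float64(0.21)), (np.float64(148.0625), np.float64(0.2)), (np.float64(155.0625), np.float64(0.16)), (np.float64(156.4375), np.float64(0.19)), (np.float64(157.5), np.float64(0.18)), (np.float64(159.75), np.float64(0.17))]
```

Run:
```python
from h import *
from cell import r
go(r,.5468,-.1548,.2178,-.462)
```

```text
go cm [11.1   3.43 11.27] turn [-0.    -0.001  0.183]
```

send_rows([
  [120,5,1.5,0,0,0,0.1],
  [120,11.1,3.4,0,0,0,0.183],
  [120,11.1,3.4,0,0,0,0.183],
  [120,11.1,3.4,0,0,0,0.183],
  [120,11.1,3.4,4,0,0,0.183],
  [120,11.1,3.4,8,0,0,0.183],
  [120,11.1,3.4,10.5,0,0,0.183],
  [120,11.1,3.4,11.25,0,0,0.183],
  [120,11.1,3.4,11.25,0,0,0.183],
])

```text
t: 24.22
position: [0.5465, -0.1566, 0.2187]
tcp_rot: [0.0, 0.851, 0.526, 0.0]
contact_force: [-0.1, 0.4, -0.1]
finger_gap: 0.0449
grasp_force: 0.0
```

send_rows([
  [180,0,0,0,0,0,0],
  [210,0,0,0,0,0,0],
  [255,0,0,0,0,0,0],
  [255,0,0,0,0,0,0],
  [255,0,0,0,0,0,0],
], grip_force=40)

```text
t: 24.85
position: [0.5471, -0.1559, 0.2189]
tcp_rot: [0.0, 0.85, 0.526, 0.0]
contact_force: [-1.9, 0.0, 5.2]
finger_gap: 0.0114
grasp_force: 42.5
```

Run:
```python
from arc import *
from cell import r
st(r);arc([.05,.1,.14,.16,.17,.18,.19,.2])
```

```text
t 24.85 pos [ 0.5471 -0.1559  0.2189] yawy -0.463 F [-1.9  0.   5.2] M [0.05 0.34 0.1 ] gap 0.0114 gf 42.5 q [-0.17  0.24  0.43  1.69 -0.11  1.24 -0.18]
[255, np.float64(0.0), np.float64(0.31), -0.03, 0, 0, -0.05]
[255, np.float64(0.02), np.float64(0.62), -0.03, 0, 0, -0.1]
[255, np.float64(0.05), np.float64(0.86), -0.03, 0, 0, -0.14]
[255, np.float64(0.07), np.float64(0.99), -0.03, 0, 0, -0.16]
[255, np.float64(0.08), np.float64(1.05), -0.03, 0, 0, -0.17]
[255, np.float64(0.09), np.float64(1.11), -0.03, 0, 0, -0.18]
[255, np.float64(0.1), np.float64(1.17), -0.03, 0, 0, -0.19]
[255, np.float64(0.11), np.float64(1.23), -0.03, 0, 0, -0.2]
```

send_rows([
  [255,0,0.31,0,0,0,-0.05],
  [255,0.02,0.62,0,0,0,-0.1],
  [255,0.05,0.86,0,0,0,-0.14],
  [255,0.07,0.99,0,0,0,-0.16],
  [255,0.08,1.05,0,0,0,-0.17],
  [255,0.09,1.11,0,0,0,-0.18],
  [255,0.09,1.11,0,0,0,-0.18],
  [255,0.09,1.11,0,0,0,-0.18],
])

```text
t: 25.85
position: [0.5573, -0.16, 0.2189]
tcp_rot: [0.0, 0.8, 0.6, 0.0]
contact_force: [-1.6, 0.6, 5.6]
finger_gap: 0.0115
grasp_force: 42.5
```

Run:
```python
from arc import *
from cell import r
st(r)
```

```text
t 25.85 pos [ 0.5573 -0.16    0.2189] yawy -0.283 F [-1.6  0.6  5.6] M [0.17 0.5  0.05] gap 0.0115 gf 42.5 q [-0.15  0.26  0.41  1.66 -0.11  1.24  0.01]
```

send_rows([
  [255,0,0.06,0,0,0,-0.01],
  [255,0,0.06,0,0,0,-0.01],
  [255,0,0.06,0,0,0,-0.01],
])

```text
t: 26.22
position: [0.5574, -0.16, 0.2189]
tcp_rot: [-0.0, 0.797, 0.604, 0.0]
contact_force: [-5.3, 1.9, 8.4]
finger_gap: 0.0115
grasp_force: 43.0
```

Run:
```python
from arc import *
from cell import r
st(r)
```

```text
t 26.225 pos [ 0.5574 -0.16    0.2189] yawy -0.2737 F [-5.3  1.9  8.4] M [ 0.51  1.1  -0.51] gap 0.0115 gf 43.0 q [-0.15  0.26  0.41  1.66 -0.11  1.25  0.02]
```

send_rows([
  [255,0,-0.03,-0.03,0,0,0.005],
  [255,0,-0.03,-0.03,0,0,0.005],
  [255,0,-0.03,-0.03,0,0,0.005],
  [255,0,-0.03,-0.03,0,0,0.005],
], grip_force=20)

```text
t: 26.72
position: [0.5573, -0.16, 0.2189]
tcp_rot: [-0.0, 0.798, 0.602, 0.0]
contact_force: [-3.4, 1.4, 5.9]
finger_gap: 0.0113
grasp_force: 42.6
```

Run:
```python
from arc import *
from cell import r
st(r)
```

```text
t 26.725 pos [ 0.5573 -0.16    0.2189] yawy -0.2783 F [-3.4  1.4  5.9] M [ 0.4   0.7  -0.27] gap 0.0113 gf 42.6 q [-0.15  0.26  0.41  1.66 -0.11  1.24  0.01]
```

send_rows([
  [226,0,0,0,0,0,0],
  [222,0,0,0,0,0,0],
  [219,0,0,0,0,0,0],
  [216,0,0,0,0,0,0],
  [213,0,0,0,0,0,0],
  [210,0,0,0,0,0,0],
  [207,0,0,0,0,0,0],
  [200,0,0,0,0,0,0],
  [180,0,0,0,0,0,0],
  [150,0,0,0,0,0,0],
])

```text
t: 27.98
position: [0.5573, -0.1599, 0.2183]
tcp_rot: [-0.0, 0.798, 0.602, 0.0]
contact_force: [-0.7, -0.8, 0.1]
finger_gap: 0.0351
grasp_force: 0.0
```

send_rows([
  [140,0,0,0,0,0,0],
  [140,0,0,-1,0,0,0],
  [140,0,0,-3,0,0,0],
  [140,0,0,-7,0,0,0],
  [140,0,0,-12,0,0,0],
  [140,0,0,-12,0,0,0],
  [140,-8,0,-12,0,0,0],
  [140,-8,0,-12,0,0,0],
  [140,-8,0,-12,0,0,0],
])

```text
t: 29.1
position: [0.5347, -0.2382, 0.3383]
tcp_rot: [-0.0, 0.799, 0.601, -0.0]
contact_force: [-0.2, 0.9, -0.5]
finger_gap: 0.0384
grasp_force: 0.0
```

Run:
```python
from h import *
from cell import r
import pickle
st(r);w=r.read_camera("wrist");pickle.dump(w,open("w9.pkl","wb"))
S=pose(.5884,-.1732,-.2818)
g=cv2.cvtColor(w["color"],cv2.COLOR_RGB2GRAY).astype(float)
pr=lambda P:proj(w,tf(S,P)).round(1).tolist()
print("pred shut y=-.03 f/b",pr([[-.039,-.03,.185],[-.031,-.03,.185]]),"lip",pr([[-.038,-.045,.2],[.03,-.045,.2]]))
for z in (-.02,-.03,-.04):
    c=proj(w,tf(S,[[-.035,z,.185]]))[0];y=int(c[1]);x=int(c[0]);print(z,y,x-16,[int(v) for v in g[y,x-16:x+18]])
c=proj(w,tf(S,[[-.038,-.055,.2]]))[0];y=int(c[1]);x=int(c[0]);print("lip",y,x-16,[int(v) for v in g[y,x-16:x+18]])
```

```text
t 29.1 pos [ 0.5347 -0.2382  0.3383] yawy -0.281 F [-0.2  0.9 -0.5] M [ 0.11 -0.01  0.03] gap 0.0384 gf 0.0 q [-0.06  0.22  0.48  1.46 -0.1   1.49  0.14]
pred shut y=-.03 f/b [[272.3, 136.6], [282.9, 136.6]] lip [[273.4, 159.8], [367.0, 159.7]]
-0.02 122 261 [108, 110, 110, 109, 110, 110, 111, 113, 112, 109, 93, 76, 90, 168, 237, 251, 252, 252, 252, 252, 252, 252, 252, 251, 231, 156, 113, 110, 109, 109, 108, 108, 108, 108]
-0.03 136 261 [107, 105, 105, 105, 106, 107, 107, 109, 108, 105, 93, 78, 81, 140, 209, 235, 239, 239, 239, 239, 239, 239, 239, 234, 198, 133, 108, 106, 105, 104, 104, 105, 105, 106]
-0.04 149 261 [61, 56, 56, 55, 56, 55, 57, 56, 57, 57, 57, 58, 69, 126, 200, 233, 236, 237, 237, 237, 237, 237, 236, 231, 185, 96, 51, 48, 48, 46, 47, 47, 48, 48]
lip 173 257 [89, 90, 88, 77, 60, 54, 51, 50, 52, 52, 52, 51, 53, 53, 52, 53, 53, 61, 81, 95, 100, 103, 104, 105, 104, 106, 104, 104, 104, 105, 104, 105, 104, 104]
```

send_rows([
  [140,-3,0,-1,0,0,0],
  [140,0,0,0,0,0,0],
  [140,0,0,0,0,0,0],
  [140,0,0,0,0,0,0],
  [140,0,0,0,0,0,0],
])

```text
t: 29.78
position: [0.5355, -0.237, 0.3385]
tcp_rot: [0.0, 0.798, 0.602, 0.0]
contact_force: [0.1, 0.3, 0.5]
finger_gap: 0.0386
grasp_force: 0.0
```

Run:
```python
from h import *
from cell import r
w=r.read_camera("wrist");g=cv2.cvtColor(w["color"],cv2.COLOR_RGB2GRAY)
row=[int(v) for v in g[149,261:295]];print(row)
if row[15]>200 and row[12]<120 and row[26]<120: print(r.hand_in())
```

```text
[60, 57, 56, 56, 58, 56, 56, 57, 58, 58, 56, 59, 87, 161, 219, 235, 237, 238, 238, 237, 238, 238, 233, 201, 124, 60, 42, 41, 42, 41, 40, 41, 41, 41]
the job is handed in; nothing more can be done
None
```

The glare screen sits fully home on both hinge pins and is shut against the rubber stop under the keeper lip, with the arm clear. I handed the job in at about 30 s. A test push after the first closing made it spring open about 10 degrees, so I gripped it again, re-closed it and let go slowly. The last pictures showed it still shut, and no force reading I saw went above about 11 N.

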